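Buff the silver blank in the tilted clamp

TASK

Take the sprung felt buff from its wooden dish and press its felt face onto the red rouge cake in its tin (leave the green one alone). Then polish the silver blank in one unbroken stroke along its middle line: set the felt down on the blank close to the red clamp bar, sweep to the other end next to the dark bar with a steady pressure of about 8 N (never more than 15 N), and come down on or lift off the blank only at its ends, not over its middle part. Finally stand the buff upright in its dish again, without disturbing the two silver rings and the orange screwdriver.

Things in the scene. Friction and masses are not known exactly. Their poses are not given: they have to be found in the camera images.
- buff: the buff, 113 mm tall, about 140 g, upright in the dish: square wooden handle 24 x 24 mm from 38 to 113 mm height (grip it about 80 mm up), brass sleeve, white round felt head (24 mm wide, 19 mm tall) on a spring plunger. Origin on its axis at the felt face with the spring relaxed, z up along the handle, x and y square to the handle flats.
- felt_face (a point): centre of the felt's flat lower face (20 mm across). It moves up in the frame of buff as the spring gives: from about 2 N, then 3 N more per mm (8 N = 2 mm in, 15 N = 4.3 mm in), at most 8 mm.
- dish: fixed dark wooden dish in which the buff stands, 56 mm in diameter, 18 mm tall, inside about 43 mm wide with a floor 6 mm thick. Origin: centre of its underside, on the bench.
- rouge_tin: fixed round steel tin, 68 mm in diameter, 16 mm tall, inside 62 mm wide, open at the top, with a hard RED cake whose flat top is 9 mm above the bench. Origin: centre of its underside, on the bench.
- green_tin: the same tin with a GREEN cake: not to be touched. It may change places with the red one. Origin: centre of its underside.
- clamp: fixed tilting clamp: steel base 100 x 190 x 12 mm (x, y, z), two blue cheeks 66 mm tall at x = +-32 mm, above them a wooden bed with a flat silver blank, 28 mm wide (x), 142 mm long (y, -71 to +71 mm). End bars, level with the blank: RED at -y (y -73 to -86 mm), dark at +y. Origin: centre of the base's underside, z up; it does not turn with the tilt.
- pivot (a point): on the bed's tilt axis (the clamp's x axis), under the blank's middle, 55 mm above the bench; the blank's face is 21 mm above it. The bed is locked at a tilt of up to 10 degrees either way, so one end is higher; the tilt changes each time and is NOT in any pose: feel for it. Set down and lift off 42 to 66 mm from the blank's middle; the middle part is y -36 to +36 mm.
- band_ring: round silver ring, 22 mm across, 7 mm tall; origin at its underside
- square_ring: square silver ring, 26 mm, 6 mm tall; origin at its underside
- screwdriver: small screwdriver with an orange handle, about 150 mm long, lying; origin at its underside

How it is judged:
On the way, in this order (a step that is already met when the one before it is completed fails the run):
1. the held buff's felt is pressed on the red cake with more than 1.5 N (contact force between buff and the fingers above 1 N and contact force between buff and rouge_tin above 1.5 N and horizontal distance between felt_face and rouge_tin below 0.022 m and height (world z) of felt_face below 0.016 m), for 0.1 s.
2. the held felt is pressed (about 3 to 16 N) on the blank at the red end (36 to 70 mm from the middle) (contact force between buff and the fingers above 1 N and contact force between buff and clamp above 0.5 N and z of felt_face in the frame of buff between 0.0003 and 0.0048 m and x of felt_face in the frame of clamp between -0.014 and 0.014 m and y of felt_face in the frame of clamp between -0.07 and -0.036 m), for 0.1 s.
3. still pressed so, it passes the middle of the blank (within 15 mm of the centre, within 14 mm of the middle line) (contact force between buff and the fingers above 1 N and contact force between buff and clamp above 0.5 N and z of felt_face in the frame of buff between 0.0003 and 0.0048 m and x of felt_face in the frame of clamp between -0.014 and 0.014 m and y of felt_face in the frame of clamp between -0.015 and 0.015 m), for 0.04 s.
4. still pressed so, it reaches the dark end of the blank (42 to 72 mm from the middle) (contact force between buff and the fingers above 1 N and contact force between buff and clamp above 0.5 N and z of felt_face in the frame of buff between 0.0003 and 0.0048 m and x of felt_face in the frame of clamp between -0.014 and 0.014 m and y of felt_face in the frame of clamp between 0.042 and 0.072 m), for 0.06 s.
At the end, for the whole second after the job is handed in: The buff stands released and at rest in its dish, upright within 7 degrees, its felt face on the dish's floor (within 4 mm) and within 14 mm of its centre (horizontal distance between felt_face and dish below 0.014 m and z of felt_face in the frame of dish between 0.003 and 0.01 m and angle between buff's own z axis and vertical below 0.12 rad and linear speed of buff below 0.02 m/s and contact force between buff and the fingers below 0.1 N and contact force between buff and dish above 0.3 N); the robot touches nothing.
It fails at once if the felt is within about 1 to 2 cm over the middle part of the blank without being pressed on it (lifted off, set down there, or pressed with less than about 3 N) (y of felt_face in the frame of clamp between -0.036 and 0.036 m and x of felt_face in the frame of clamp between -0.03 and 0.03 m and z of felt_face in the frame of clamp between 0.055 and 0.094 m and z of felt_face in the frame of buff below 0.0003 m).
It fails at once if the buff is pressed on the clamp or blank with more than about 16 N (contact force between buff and clamp above 2 N and z of felt_face in the frame of buff above 0.0048 m).
It fails at once if the green cake or its tin is touched with the buff (contact force between buff and green_tin above 0.5 N).
It fails at once if a silver ring or the screwdriver is moved by more than 15 mm (distance of any of band_ring, square_ring, screwdriver from where it was at the start of the episode above 0.015 m).
It also fails if it takes over 61 s, if anything falls off the work surface, if the arm or the gripper's body presses on something with over 40 N, if the wrist force passes 120 N, or if a joint passes its speed limit or range.

ROBOT

A 6-joint arm with a two-finger parallel gripper is mounted at the origin on the work surface. World frame = base frame: x ahead of the robot, y to its left, z up, the work surface at z = 0. Lengths are in m, angles in rad, forces in N, time in s.
With the tool pointing down it reaches from about 0.375 to 0.75 m from the base axis. Payload 9 kg.
Tool frame: the origin (TCP) lies midway between the tips of the shut fingers; the grasp point (between the pads) lies 19 mm behind it; z points along the fingers, y is the direction in which the jaws open and shut (so a half turn about z gives the same grasp; the last joint's range is limited). The gripper opens to 85 mm and grips with 20 to 120 N. Pads are 22 mm wide; open, the fingers measure 114 mm over their backs; the gripper's body (76 mm by 85 mm) begins 54 mm behind the grasp point. The pads swing forward as they close: fully open they stand 13 mm farther back than shut.
Start: joints at [0.938, 0.104, 0.097, 1.564, 0, 1.353], TCP at [0.242, 0.549, 0.231] pointing down, gripper open.
Joint ranges: [-2.99, 2.99], [-0.84, 1.86], [-1.1, 1.16], [-1.84, 2.11], [-1.51, 1.56], [-3.14, 3.14]. Speed limits (rad/s): [2.22, 2.22, 2.57, 3.14, 3.14, 3.14].

INTERFACE

Orientations are given as [roll, pitch, yaw] about the fixed x, y, z axes, in that order (R = Rz(yaw) Ry(pitch) Rx(roll)).
In Python, from station import robot gives the robot as it stands.
- The arm moves only by the shell command python3 -m inch 'ROWS' [FORCE]. ROWS is JSON, a list of rows, each a list of 7 numbers: the shift along the tool's x, y, z in units of 0.15 m (1.0 is 0.15 m), then the turn, a rotation vector about the tool's x, y, z in units of 180 degrees (1.0 is 180 degrees), then the opening, from -1 (shut) to 1 (fully open), so that 0 is half open. A call has 1 to 10 rows; each row is the pose to reach, as a shift and turn from the pose commanded when the call began, along the tool's axes at that moment, turning the shorter way round; what a row does not reach only later rows make up. A row lasts 1/10 s, in which the tool goes at most 50 mm and 8.59 degrees, less where a joint would pass 70% of its speed; a pose out of reach is approached as far as the arm can. A call with a number of a shift or a turn outside -1 to 1 is refused whole. A call with a gripper value outside its range is refused whole. The fingers move at their own pace and stop on an object; FORCE is the grip in N (left out, the last holds). Time passes only in rows, so rows that repeat a pose let the fingers close. It gives the time, the measured TCP pose, the force and the opening at its end, in the units of the state.
- robot.state(): the state, without advancing time (a new reading comes with each control period).
- robot.camera(name): name is "scene" or "top"; returns a dict with "image" (480x640x3 uint8, red, green, blue), "camera_matrix" (3x3 intrinsics, pixels), "D" ([k1, k2, p1, p2, k3] as OpenCV has them; the pictures are not rectified), "xyz" and "attitude" of the camera in the world. Camera axes: x right, y up, looking along -z (the intrinsics and any distortion apply to the point x, -y, -z); pixel columns grow to the right and rows downward; lengths in m; the calibration is good to about 2 mm. A picture is of the moment at which its call begins. There is no depth.
- robot.hand_in(): hands the job in, once; it reports no verdict.
The state is a dict: "clock": time; "joint_pos": joint angles; "dq": joint speeds; "joint_torque": joint torques, N m; "eef_pos": TCP position; "eef_rot": TCP orientation; "contact_force": force on the tool from outside, world axes, zero at the start; "torque": the same for the moment, N m; "grip_width": finger opening in m.
Only numpy, scipy, OpenCV 4.12 (cv2) and the standard library are available. Lean on these libraries where they do the work, as an engineer would, in place of code of your own. Each camera call takes 0.05 s, during which the arm holds its last target. There are 200 camera calls.

## Working session

There is one attempt and no reset: what is moved stays moved. The work goes in short steps, Python scripts to look and compute and a shell command to move; the robot and the scene stay as the last step left them, time stands still between calls to the robot, and variables do not carry over. Pictures are saved under pics/ and viewed, about 8 in all and at most 12, crops included, and the job is handed in when it is done.

```bash
ls; mkdir -p pics
python3 - <<'E'
from station import robot
import cv2
print(robot.state())
for n in ("scene","top"):
    c=robot.camera(n); cv2.imwrite(f"pics/{n}0.png",c["image"][:,:,::-1]); print(n,c["camera_matrix"],c["D"],c["xyz"],c["attitude"])
E
```

```text
pics
{'clock': 0.0, 'joint_pos': array([ 9.38346511e-01,  1.04724613e-01,  9.64327820e-02,  1.56387569e+00,
       -1.56525241e-05,  1.35304971e+00]), 'dq': array([ 0.00062125,  0.00034326,  0.00108077,  0.00086848, -0.00011003,
       -0.00026865]), 'joint_torque': array([-2.13477579e-04, -5.56928337e+01,  5.03648686e+01,  1.70183543e-02,
       -2.73282376e-04,  4.66078393e-05]), 'eef_pos': array([0.24156701, 0.54885205, 0.23048741]), 'eef_rot': array([-3.14025046e+00, -2.80935439e-04,  2.72688928e+00]), 'contact_force': array([ 0.01039833,  1.1162099 , -0.88085363]), 'torque': array([-0.0201603 ,  0.08640683,  0.01384913]), 'grip_width': 0.08550564925461834}
scene [[453.41752667   0.         321.37386733]
 [  0.         453.41752667 246.05881171]
 [  0.           0.           1.        ]] [0.03188474 0.         0.         0.         0.        ] [ 1.13236753 -0.34555942  0.56136621] [ 0.94058787 -0.007108    0.98264423]
top [[523.61315568   0.         331.19842529]
 [  0.         523.61315568 247.4052864 ]
 [  0.           0.           1.        ]] [0.03938451 0.         0.         0.         0.        ] [0.45481074 0.02707219 0.96062274] [ 0.16318027 -0.03432916 -1.54771588]
```

View pics/scene0.png

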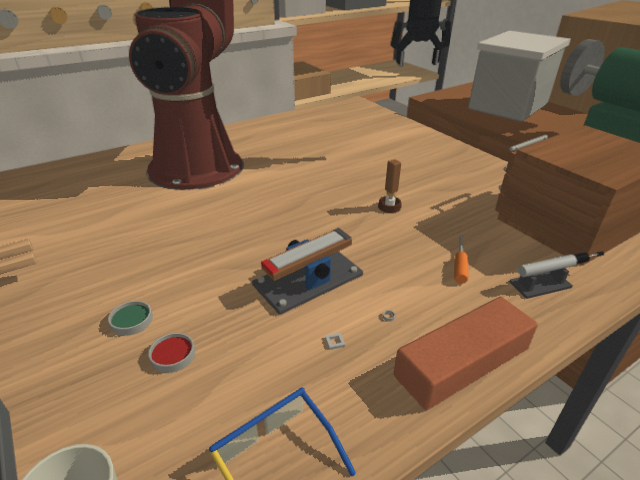

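View pics/top0.png

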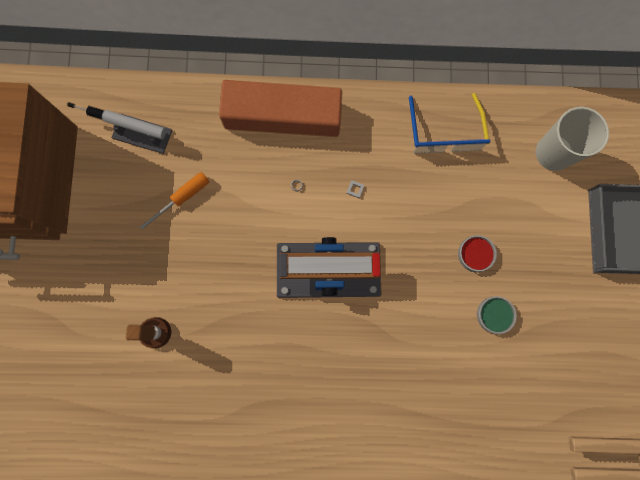

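Scene view: the buff stands at about (392,180) in its dish (390,205), red tin (171,352), green tin (130,318), clamp at (308,275) with its red bar towards (270,266). Top view: dish (156,333) with handle top (133,332), red tin (478,254), green tin (497,316), clamp centre (329,270) with the red bar at right (376,265).

```bash
cat > h.py <<'E'
from station import robot
import cv2, numpy as np
from scipy.spatial.transform import Rotation as R
def cam(n): return robot.camera(n)
def ray(c,uv):
    p=cv2.undistortPoints(np.array(uv,float).reshape(-1,1,2),c["camera_matrix"],np.array(c["D"],float)).reshape(-1,2)
    d=np.c_[p[:,0],-p[:,1],-np.ones(len(p))]
    return np.array(c["xyz"]),R.from_euler("xyz",c["attitude"]).apply(d)
def plane(c,uv,z):
    o,d=ray(c,uv); return o+d*((z-o[2])/d[:,2])[:,None]
def tri(c1,u1,c2,u2):
    o1,d1=ray(c1,u1);o2,d2=ray(c2,u2);d1=d1[0]/np.linalg.norm(d1);d2=d2[0]/np.linalg.norm(d2)
    t=np.linalg.lstsq(np.c_[d1,-d2],o2-o1,rcond=None)[0]
    a=o1+t[0]*d1;b=o2+t[1]*d2
    return (a+b)/2,np.linalg.norm(a-b)
def blobs(m,amin=30):
    cs,_=cv2.findContours(m.astype(np.uint8),cv2.RETR_EXTERNAL,cv2.CHAIN_APPROX_NONE)
    return sorted([c for c in cs if cv2.contourArea(c)>amin],key=cv2.contourArea,reverse=True)
E
python3 - <<'E'
from h import *
S=cam("scene");T=cam("top")
for n,c in(("S",S),("T",T)):
    h=cv2.cvtColor(c["image"],cv2.COLOR_RGB2HSV);H,s,v=[h[...,i].astype(int) for i in range(3)]
    for nm,m in(("red",((H<4)|(H>176))&(s>190)&(v>90)),("green",(H>60)&(H<90)&(s>110)),("blue",(H>105)&(H<125)&(s>150))):
        for k in blobs(m):
            r=cv2.minAreaRect(k); print(n,nm,np.round(r[0],1),np.round(r[1],1),round(r[2],1),cv2.contourArea(k))
a=cv2.resize(S["image"][150:220,355:430],None,fx=5,fy=5,interpolation=cv2.INTER_CUBIC)
b=cv2.resize(T["image"][300:370,115:190],None,fx=5,fy=5,interpolation=cv2.INTER_CUBIC)
cv2.imwrite("pics/buff.png",np.hstack([a,b])[:,:,::-1])
E
```

```text
S red [269.3 265.8] [15.6  4.9] 45.0 67.5
S blue [287.9 424.7] [146.5  76.9] 9.3 861.5
T red [478.2 253.6] [28.6 29.5] 26.6 644.0
T red [376. 264.] [22.  6.] 90.0 129.0
T blue [439.5 135.6] [91.3 40.6] 29.7 258.5
T blue [329.5 285. ] [ 8. 27.] 90.0 169.0
T blue [328.5 247.2] [ 6.9 27.2] 87.4 146.5
```

View pics/buff.png

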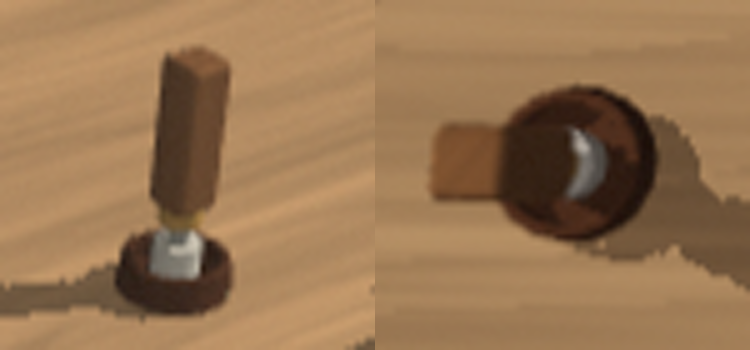

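The crop shows the handle's top face in the scene view around px (394,162), and in the top view with centre near px (133,332), nearly square to the image. The dish rim is around top px (157,333).

Run:
```python
from h import *
S=cam("scene");T=cam("top")
hT=cv2.cvtColor(T["image"],cv2.COLOR_RGB2HSV).astype(int);hS=cv2.cvtColor(S["image"],cv2.COLOR_RGB2HSV).astype(int)
print("T row332",[tuple(x) for x in hT[332,122:146:2]], "col133",[tuple(x) for x in hT[320:346:2,133]])
print("S greencake",hS[318,130],"red",hS[352,171],"T green",hT[316,497])
print("blankT",hT[265,310:350:20],"woodedge",hT[275,330],"base",hT[290,305], "darkbar",hT[265,278:292:2].tolist())
# corners of the handle top, hand-read
cS=[(387.6,161),(394.4,159.4),(401,163.2),(394,164.4)]
print("handle top tri",tri(T,[(133,332.4)],S,[(394.4,162)]))
# tins
def big(m,near,r=40):
    m=m.copy();yy,xx=np.indices(m.shape);m&=(np.hypot(xx-near[0],yy-near[1])<r);return blobs(m,20)[0]
def circ(k): return cv2.fitEllipse(k)[0]
rt=circ(big(((hT[...,0]<6)|(hT[...,0]>174))&(hT[...,1]>150),(478,254),25)); rs=circ(big(((hS[...,0]<6)|(hS[...,0]>174))&(hS[...,1]>150),(171,352),30))
print("red",rt,rs,tri(T,[rt],S,[rs]),plane(T,[rt],.009))
gt=circ(big((hT[...,0]>50)&(hT[...,0]<95)&(hT[...,1]>90),(497,316),25)); gs=circ(big((hS[...,0]>50)&(hS[...,0]<95)&(hS[...,1]>90),(130,318),30))
print("green",gt,gs,tri(T,[gt],S,[gs]))
# cheeks
for p in((329.5,285),(328.5,247.2)): print("cheek",plane(T,[p],.066))
a=cv2.resize(S["image"][220:315,240:370],None,fx=6,fy=6,interpolation=cv2.INTER_CUBIC)
cv2.imwrite("pics/clS.png",a[:,:,::-1])
b=cv2.resize(T["image"][235:305,265:395],None,fx=6,fy=6,interpolation=cv2.INTER_CUBIC)
cv2.imwrite("pics/clT.png",b[:,:,::-1])
```

```text
T row332 [(np.int64(15), np.int64(119), np.int64(161)), (np.int64(15), np.int64(117), np.int64(161)), (np.int64(14), np.int64(140), np.int64(146)), (np.int64(13), np.int64(159), np.int64(125)), (np.int64(13), np.int64(160), np.int64(126)), (np.int64(13), np.int64(160), np.int64(123)), (np.int64(14), np.int64(161), np.int64(119)), (np.int64(13), np.int64(158), np.int64(124)), (np.int64(13), np.int64(162), np.int64(115)), (np.int64(11), np.int64(156), np.int64(75)), (np.int64(13), np.int64(172), np.int64(52)), (np.int64(13), np.int64(162), np.int64(52))] col133 [(np.int64(15), np.int64(119), np.int64(159)), (np.int64(16), np.int64(120), np.int64(157)), (np.int64(15), np.int64(128), np.int64(137)), (np.int64(13), np.int64(159), np.int64(120)), (np.int64(13), np.int64(158), np.int64(126)), (np.int64(13), np.int64(160), np.int64(124)), (np.int64(13), np.int64(164), np.int64(120)), (np.int64(13), np.int64(161), np.int64(122)), (np.int64(13), np.int64(157), np.int64(125)), (np.int64(13), np.int64(162), np.int64(113)), (np.int64(15), np.int64(128), np.int64(131)), (np.int64(16), np.int64(117
[... 177 characters left out ...]
14 157 130] base [165  15  69] darkbar [[170, 10, 73], [170, 10, 75], [150, 11, 70], [165, 15, 70], [8, 43, 71], [14, 41, 124], [15, 13, 157]]
handle top tri (array([0.45122489, 0.30801052, 0.11672754]), np.float64(0.0005039316490241593))
red (477.11529541015625, 253.2838592529297) (170.9277801513672, 350.41937255859375) (array([ 0.6085366 , -0.27209195,  0.01137364]), np.float64(0.0006794023315913192)) [[ 0.60903221 -0.27250798  0.009     ]]
green (496.7494201660156, 314.6753845214844) (128.97171020507812, 315.9679870605469) (array([ 0.49683803, -0.30536853,  0.01148288]), np.float64(0.001296040149296613))
cheek [[0.53757449 0.00116071 0.066     ]]
cheek [[0.60308781 0.0044419  0.066     ]]
```

View pics/clS.png

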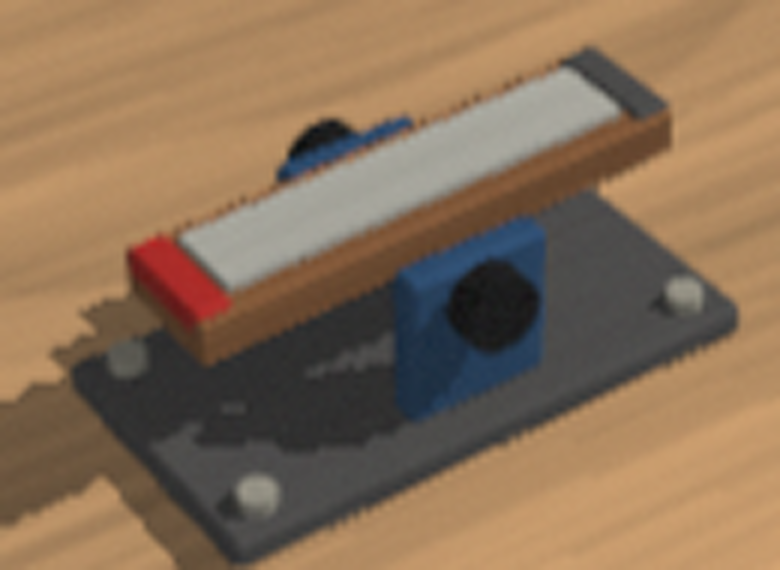

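View pics/clT.png

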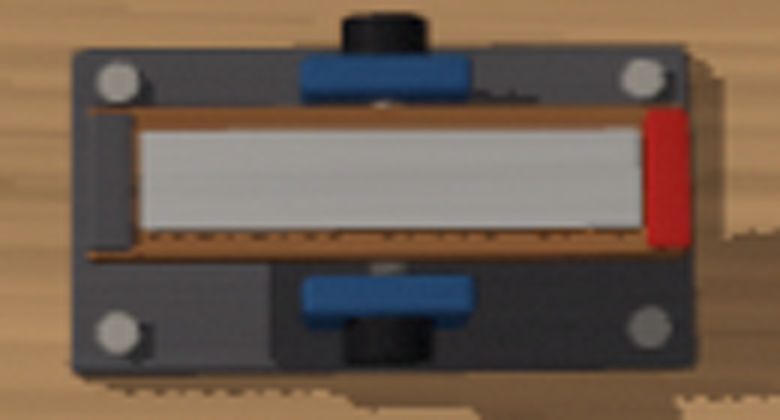

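The crops show the blank's corners clearly: S crop (180,236), (231,290), (571,68), (621,117) match T crop (642,229), (640,130), (140,229), (141,130).

Run:
```python
from h import *
S=cam("scene");T=cam("top")
f=lambda p,o:[((p[0]+.5)/6-.5+o[0],(p[1]+.5)/6-.5+o[1])]
cs=[((180,236),(642,229)),((231,290),(640,130)),((571,68),(140,229)),((621,117),(141,130))]
P=[]
for s,t in cs:
    p,e=tri(S,f(s,(240,220)),T,f(t,(265,235)));P.append(p);print(p.round(4),round(e,4))
P=np.array(P);r=(P[0]+P[1])/2;d=(P[2]+P[3])/2;v=d-r
print("mid",(r+d)/2,"len",np.linalg.norm(v),"yaw-from+y deg",np.degrees(np.arctan2(-v[0],v[1])),"tilt",np.degrees(np.arcsin(v[2]/np.linalg.norm(v))))
b=plane(T,[f(p,(265,235))[0] for p in((76,50),(686,48),(694,370),(74,374))],.012);print("base corners",b.round(4).tolist(),b.mean(0))
bolts=plane(T,[f(p,(265,235))[0] for p in((119,82),(642,78),(650,327),(118,333))],.014);print("bolts",bolts.mean(0),bolts.round(4).tolist())
# handle top face orientation
h=cv2.cvtColor(T["image"],cv2.COLOR_RGB2HSV).astype(int)
m=(h[...,1]>140)&(h[...,2]>95);m[:,:120]=0;m[:,142:]=0;m[:318]=0;m[346:]=0
k=blobs(m,20)[0];r=cv2.minAreaRect(k);print("top face",r);box=cv2.boxPoints(r)
w=plane(T,box,.118);print(w.round(4).tolist(),w.mean(0));
for i in range(2):
    e=w[i+1]-w[i];print("edge",np.linalg.norm(e),np.degrees(np.arctan2(e[1],e[0])))
# dish
m=(h[...,2]<110)&(h[...,0]<14)&(h[...,1]>120);m[:, :140]=0;m[:,175:]=0;m[:315]=0;m[351:]=0
k=blobs(m,50)[0];pts=k[k[:,0,0]>146];e=cv2.fitEllipse(pts);print("dish",e,plane(T,[e[0]],.018))
# screws, rings
m=(h[...,0]>6)&(h[...,0]<13)&(h[...,1]>200)&(h[...,2]>150)
print("sd",[ (cv2.minAreaRect(k)[0],cv2.contourArea(k)) for k in blobs(m,30)[:3]],plane(T,[(190,188),(297,185),(356,189),(150,222)],.008).round(3).tolist())
```

```text
[ 0.56   -0.0695  0.0737] 0.0011
[ 0.5887 -0.0687  0.0725] 0.0013
[0.5557 0.0729 0.0778] 0.0013
[0.5838 0.0731 0.0754] 0.0003
mid [0.57204965 0.00192043 0.07484012] len 0.14219648287721426 yaw-from+y deg 1.8231067658990519 tilt 1.4150695678630802
base corners [[0.6173, 0.0972, 0.012], [0.6233, -0.0897, 0.012], [0.5246, -0.093, 0.012], [0.5186, 0.0938, 0.012]] [0.57096221 0.0020711  0.012     ]
bolts [0.57221715 0.00231702 0.014     ] [[0.6074, 0.0836, 0.014], [0.6133, -0.0761, 0.014], [0.5371, -0.0793, 0.014], [0.5311, 0.081, 0.014]]
top face ((133.0, 332.0), (14.0, 14.0), 90.0)
[[0.4623, 0.3191, 0.118], [0.4627, 0.2977, 0.118], [0.4412, 0.2958, 0.118], [0.4408, 0.3171, 0.118]] [0.45172508 0.30741416 0.118     ]
edge 0.02138928452027947 -88.8924030342109
edge 0.021574747988742798 -175.08451158101602
dish ((154.76014709472656, 332.446533203125), (29.1420841217041, 31.764036178588867), 67.25230407714844) [[0.45125958 0.3034176  0.018     ]]
sd [] [[0.717, 0.263, 0.008], [0.729, 0.065, 0.008], [0.725, -0.046, 0.008], [0.65, 0.331, 0.008]]
```

```bash
cat >> h.py <<'E'
def rel(pos,tilt=None,yaw=None):
    """units to go from the measured pose to world pos (and jaw-axis azimuth yaw deg, tilt about world x deg)"""
    s=robot.state();R0=R.from_euler("xyz",s["eef_rot"])
    d=R0.inv().apply(np.array(pos)-s["eef_pos"])/.15
    out=[d.round(3).tolist()]
    if yaw is not None:
        R1=R.from_euler("x",tilt or 0,degrees=True)*R.from_euler("z",yaw+90,degrees=True)*R.from_euler("x",180,degrees=True)
        out.append((( R0.inv()*R1).as_rotvec()/np.pi).round(4).tolist())
    return out
def st():
    s=robot.state();print("t %.2f"%s["clock"],s["eef_pos"].round(4),np.degrees(s["eef_rot"]).round(2),"F",s["contact_force"].round(2),"M",s["torque"].round(2),"w %.4f"%s["grip_width"],"q",s["joint_pos"].round(2))
E
python3 - <<'E'
from h import *
S=cam("scene");T=cam("top")
f=lambda p,o:[((p[0]+.5)/6-.5+o[0],(p[1]+.5)/6-.5+o[1])]
for s,t in (((127,358),(650,327)),((257,494),(642,78)),((684,293),(119,82))):
    p,e=tri(S,f(s,(240,220)),T,f(t,(265,235)));print(p.round(4),round(e,4))
st();print(rel((.4515,.306,.20),0,88))
E
```

```text
[ 0.537  -0.079   0.0153] 0.0002
[ 0.6129 -0.076   0.016 ] 0.0002
[0.607  0.0834 0.0165] 0.0
t 0.50 [0.2418 0.5492 0.2313] [179.99   0.   156.24] F [0.11 0.18 0.73] M [ 0.01 -0.04 -0.01] w 0.0855 q [0.94 0.1  0.1  1.56 0.   1.35]
[[-1.933, -0.92, 0.209], [0.0, 0.0, -0.1209]]
```

```bash
python3 -m inch '[[-0.32,-0.15,0.03,0,0,-0.04,1],[-0.64,-0.3,0.06,0,0,-0.08,1],[-0.96,-0.46,0.1,0,0,-0.12,1],[-0.96,-0.46,0.1,0,0,-0.12,1],[-0.96,-0.46,0.1,0,0,-0.12,1]]' 40
python3 - <<'E'
from h import *
st();print(rel((.4515,.306,.20),0,88))
E
```

```text
clock: 1.0
eef_pos: [0.3468, 0.4268, 0.2163]
eef_rot: [3.142, 0.0, 3.1]
contact_force: [-0.2, 0.1, -0.2]
grip_width: 0.0856
t 1.00 [0.3468 0.4268 0.2163] [180.    0.  177.6] F [-0.16  0.07 -0.23] M [-0.02  0.05  0.01] w 0.0856 q [ 0.65 -0.05 -0.09  1.53  0.    0.69]
[[-0.731, -0.775, 0.108], [0.0, 0.0, -0.0022]]
```

```bash
python3 -m inch '[[-0.25,-0.26,0.03,0,0,0,1],[-0.5,-0.52,0.06,0,0,0,1],[-0.73,-0.775,0.108,0,0,0,1],[-0.73,-0.775,0.108,0,0,0,1],[-0.73,-0.775,0.3,0,0,0,1],[-0.73,-0.775,0.3,0,0,0,1]]'
python3 - <<'E'
from h import *
st();print(rel((.4515,.306,.067),0,88))
S=cam("scene");T=cam("top")
a=cv2.resize(S["image"][90:230,320:460],(560,560));b=cv2.resize(T["image"][270:410,80:200],None,fx=2,fy=2)
cv2.imwrite("pics/pre.png",np.hstack([a,cv2.copyMakeBorder(b,0,280,0,0,0)])[:,:,::-1])
E
```

```text
clock: 1.6
eef_pos: [0.4489, 0.3081, 0.1683]
eef_rot: [-3.14, -0.005, 3.103]
contact_force: [-0.6, 0.3, -0.9]
grip_width: 0.0854
t 1.60 [0.4489 0.3081 0.1683] [-179.93   -0.26  177.8 ] F [-0.61  0.33 -0.91] M [-0.01  0.06 -0.01] w 0.0854 q [ 0.36 -0.06 -0.19  1.45  0.    0.4 ]
[[-0.021, -0.012, 0.676], [-0.0004, -0.0014, -0.0011]]
```

View pics/pre.png

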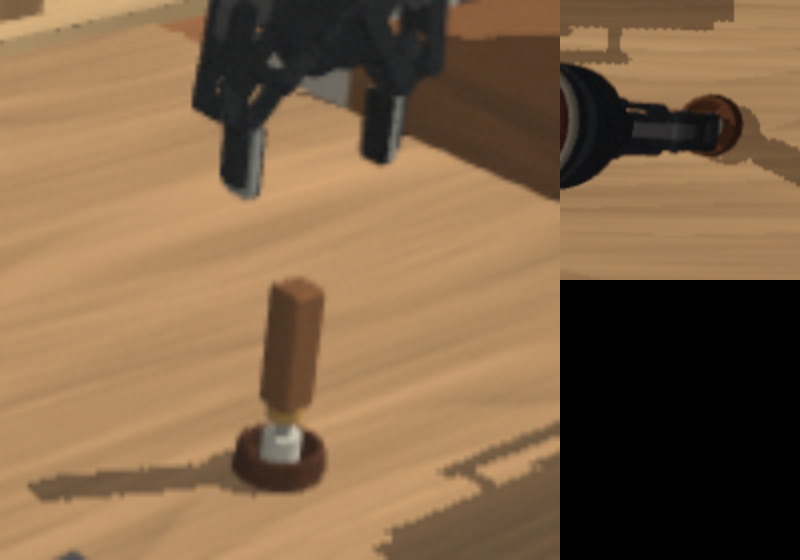

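The jaws straddle the handle line (fingertips at crop (240,190) and (380,160), handle top at (295,285)), so I descend.

```bash
python3 -m inch '[[0,0,0.15,0,0,0,1],[0,0,0.35,0,0,0,1],[0,0,0.55,0,0,0,1],[0,0,0.69,0,0,0,1],[0,0,0.69,0,0,0,1],[0,0,0.69,0,0,0,1],[0,0,0.69,0,0,0,-1],[0,0,0.69,0,0,0,-1],[0,0,0.69,0,0,0,-1],[0,0,0.69,0,0,0,-1]]' 60
python3 - <<'E'
from h import *
st()
E
```

```text
clock: 2.7
eef_pos: [0.4512, 0.3078, 0.0684]
eef_rot: [3.141, 0.001, 3.104]
contact_force: [-0.1, 0.7, -0.3]
grip_width: 0.0285
t 2.70 [0.4512 0.3078 0.0684] [1.7998e+02 4.0000e-02 1.7783e+02] F [-0.09  0.75 -0.31] M [-0.    0.02  0.05] w 0.0285 q [ 0.36 -0.02 -0.33  1.26  0.    0.4 ]
```

```bash
python3 -m inch '[[0,0,0,0,0,0,-1],[0,0,0,0,0,0,-1],[0,0,0,0,0,0,-1],[0,0,0,0,0,0,-1],[0,0,0,0,0,0,-1]]' 60
python3 - <<'E'
from h import *
st()
E
python3 -m inch '[[0,0,-0.1,0,0,0,-1],[0,0,-0.25,0,0,0,-1],[0,0,-0.45,0,0,0,-1],[0,0,-0.65,0,0,0,-1],[0,0,-0.8,0,0,0,-1],[0,0,-0.8,0,0,0,-1],[0,0,-0.8,0,0,0,-1]]'
python3 - <<'E'
from h import *
st()
S=cam("scene");T=cam("top")
cv2.imwrite("pics/liftS.png",np.hstack([cv2.resize(S["image"][60:240,300:470],None,fx=3,fy=3)])[:,:,::-1])
E
```

```text
clock: 3.2
eef_pos: [0.4511, 0.3077, 0.068]
eef_rot: [3.141, 0.001, 3.104]
contact_force: [1.7, 0.3, 2.2]
grip_width: 0.0232
t 3.20 [0.4511 0.3077 0.068 ] [1.7998e+02 3.0000e-02 1.7783e+02] F [1.65 0.26 2.16] M [ 0.14 -0.33 -0.06] w 0.0232 q [ 0.36 -0.02 -0.33  1.26  0.    0.4 ]
clock: 3.9
eef_pos: [0.4508, 0.3077, 0.1879]
eef_rot: [3.141, 0.0, 3.104]
contact_force: [-0.3, -0.4, -2.3]
grip_width: 0.0234
t 3.90 [0.4508 0.3077 0.1879] [1.7999e+02 1.0000e-02 1.7784e+02] F [-0.32 -0.35 -2.29] M [-0.01  0.02 -0.03] w 0.0234 q [ 0.36 -0.07 -0.15  1.48  0.    0.4 ]
```

View pics/liftS.png

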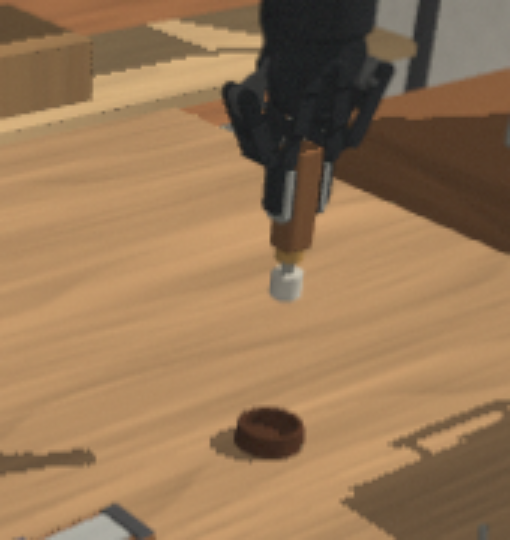

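The buff hangs upright in the jaws (felt at crop (286,285)), and the empty dish shows at crop (269,432). Next I measure the felt and dish, then head for the red tin.

Run:
```python
from h import *
S=cam("scene");h=cv2.cvtColor(S["image"],cv2.COLOR_RGB2HSV).astype(int)
m=(h[...,1]<60)&(h[...,2]>110);m[:145]=0;m[162:]=0;m[:,:385]=0;m[:,405:]=0
k=blobs(m,15)[0];x,y,w,hh=cv2.boundingRect(k);print("felt bbox",x,y,w,hh)
o,d=ray(S,[(x+(w-1)/2,y+hh/2-.5)]);p=o+d[0]*((.3077-o[1])/d[0][1]);print("felt mid at y=.3077",p)
m=(h[...,2]<100)&(h[...,0]<15)&(h[...,1]>120);m[:190]=0;m[216:]=0;m[:,:372]=0;m[:,406:]=0
k=blobs(m,50)[0];x,y,w,hh=cv2.boundingRect(k);print("dish bbox",x,y,w,hh);
print("dish centre approx",plane(S,[(x+(w-1)/2,y+(hh-1)/2)],.009))
print(rel((.609,-.272,.15)))
st()
```

```text
felt bbox 390 149 11 12
felt mid at y=.3077 [0.45112345 0.3077     0.13483149]
dish bbox 379 196 22 17
dish centre approx [[0.45205692 0.30697549 0.009     ]]
[[-1.206, -3.819, 0.242]]
t 4.05 [0.45   0.3074 0.1863] [-1.7995e+02 -1.3000e-01  1.7783e+02] F [-0.03 -0.22 -1.73] M [-0.04  0.01 -0.  ] w 0.0232 q [ 0.36 -0.07 -0.16  1.48  0.    0.4 ]
```

```bash
R='[[-0.06,-0.19,0,0,0,0,-1],[-0.12,-0.38,0,0,0,0,-1],[-0.18,-0.57,0,0,0,0,-1],[-0.24,-0.76,0,0,0,0,-1],[-0.3,-0.95,0,0,0,0,-1]]'
python3 -m inch '[[-0.03,-0.09,0,0,0,0,-1],[-0.09,-0.28,0,0,0,0,-1],[-0.15,-0.47,0,0,0,0,-1],[-0.22,-0.7,0,0,0,0,-1],[-0.3,-0.95,0,0,0,0,-1]]' | tail -1
python3 -m inch '[[-0.06,-0.19,0,0,0,0,-1],[-0.12,-0.38,0,0,0,0,-1],[-0.18,-0.57,0,0,0,0,-1],[-0.24,-0.76,0,0,0,0,-1],[-0.3,-0.95,0,0,0,0,-1]]' | tail -1
python3 -m inch '[[-0.06,-0.19,0,0,0,0,-1],[-0.12,-0.38,0,0,0,0,-1],[-0.18,-0.57,0,0,0,0,-1],[-0.24,-0.76,0,0,0,0,-1],[-0.3,-0.95,0,0,0,0,-1]]' | tail -1
python3 -m inch '[[-0.06,-0.19,0,0,0,0,-1],[-0.12,-0.38,0,0,0,0,-1],[-0.18,-0.57,0,0,0,0,-1],[-0.24,-0.76,0,0,0,0,-1],[-0.3,-0.95,0,0,0,0,-1],[-0.3,-0.95,0,0,0,0,-1],[-0.3,-0.95,0,0,0,0,-1]]'
python3 - <<'E'
from h import *
st();print(rel((.609,-.272,.074),0,88))
# dish clear now: both views
S=cam("scene");T=cam("top");C=[]
for c,(u,v) in((S,(390,204)),(T,(156,333))):
    h=cv2.cvtColor(c["image"],cv2.COLOR_RGB2HSV).astype(int);yy,xx=np.indices(h.shape[:2])
    m=(h[...,2]<105)&(h[...,0]<15)&(h[...,1]>135)&(np.hypot(xx-u,yy-v)<20)
    k=blobs(m,50)[0];print(cv2.boundingRect(k));x,y,w,hh=cv2.boundingRect(k);C.append([(x+(w-1)/2,y+(hh-1)/2)])
print(tri(S,C[0],T,C[1]),plane(T,C[1],.009))
E
```

```text
grip_width: 0.0233
grip_width: 0.0233
grip_width: 0.0238
clock: 6.25
eef_pos: [0.6082, -0.2695, 0.1866]
eef_rot: [3.14, -0.002, 3.102]
contact_force: [-0.5, 1.0, -1.8]
grip_width: 0.0231
t 6.25 [ 0.6082 -0.2695  0.1866] [ 1.7993e+02 -1.0000e-01  1.7775e+02] F [-0.52  0.96 -1.84] M [ 0.06 -0.02 -0.01] w 0.0231 q [-0.61  0.3   0.24  1.51  0.   -0.57]
[[-0.007, -0.017, 0.751], [0.0004, -0.0005, -0.0014]]Traceback (most recent call last):
  File "<stdin>", line 8, in <module>
IndexError: list index out of range
```

```bash
python3 -m inch '[[-0.005,-0.01,0.1,0,0,0,-1],[-0.005,-0.01,0.25,0,0,0,-1],[-0.005,-0.01,0.4,0,0,0,-1],[-0.005,-0.01,0.55,0,0,0,-1],[-0.005,-0.01,0.65,0,0,0,-1],[-0.005,-0.01,0.72,0,0,0,-1],[-0.005,-0.01,0.75,0,0,0,-1],[-0.005,-0.01,0.75,0,0,0,-1]]'
python3 -m inch '[[0,0,0.01,0,0,0,-1],[0,0,0.02,0,0,0,-1],[0,0,0.03,0,0,0,-1],[0,0,0.03,0,0,0,-1]]'
```

```text
clock: 7.15
eef_pos: [0.6098, -0.2701, 0.0751]
eef_rot: [3.141, -0.0, 3.104]
contact_force: [-0.2, 0.2, -1.8]
grip_width: 0.0236
clock: 7.55
eef_pos: [0.6102, -0.2706, 0.0714]
eef_rot: [-3.141, 0.001, 3.104]
contact_force: [0.1, -1.4, 1.2]
grip_width: 0.0231
```

```bash
python3 -m inch '[[0,0,0.01,0,0,0,-1],[0,0,0.01,0,0,0,-1],[0,0,0.01,0,0,0,-1]]'
python3 -m inch '[[0,0,0.005,0,0,0,-1],[0,0,0.005,0,0,0,-1],[0,0,0.005,0,0,0,-1]]'
python3 -c "
from h import *
st()"
```

```text
clock: 7.85
eef_pos: [0.6103, -0.2706, 0.0702]
eef_rot: [-3.141, 0.001, 3.104]
contact_force: [-0.6, 0.6, 5.3]
grip_width: 0.0233
clock: 8.15
eef_pos: [0.6103, -0.2706, 0.0696]
eef_rot: [-3.141, 0.001, 3.104]
contact_force: [-0.2, -0.3, 6.8]
grip_width: 0.0234
t 8.15 [ 0.6103 -0.2706  0.0696] [-1.7996e+02  7.0000e-02  1.7783e+02] F [-0.18 -0.31  6.78] M [ 0.13  0.29 -0.01] w 0.0234 q [-0.61  0.34  0.07  1.3   0.   -0.57]
```

```bash
python3 -m inch '[[0,0,-0.1,0,0,0,-1],[0,0,-0.25,0,0,0,-1],[0,0,-0.45,0,0,0,-1],[0,0,-0.6,0,0,0,-1],[0,0,-0.6,0,0,0,-1],[0,0,-0.6,0,0,0,-1]]'
python3 -c "
from h import *
st();print(rel((.5732,-.052,.155),0,88))"
```

```text
clock: 8.75
eef_pos: [0.6099, -0.2703, 0.1586]
eef_rot: [-3.141, 0.0, 3.104]
contact_force: [-0.2, 0.4, -2.5]
grip_width: 0.0235
t 8.75 [ 0.6099 -0.2703  0.1586] [-1.7999e+02  2.0000e-02  1.7784e+02] F [-0.23  0.41 -2.48] M [ 0.01 -0.04 -0.02] w 0.0235 q [-0.61  0.31  0.19  1.46  0.   -0.57]
[[0.3, 1.445, 0.024], [-0.0, 0.0001, -0.0009]]
```

```bash
python3 -m inch '[[0.03,0.1,0,0,0,0,-1],[0.07,0.28,0,0,0,0,-1],[0.11,0.47,0,0,0,0,-1],[0.15,0.66,0,0,0,0,-1],[0.19,0.85,0,0,0,0,-1],[0.22,0.98,0,0,0,0,-1],[0.22,0.98,0,0,0,0,-1]]'
python3 -m inch '[[0.02,0.12,0,0,0,0,-1],[0.04,0.25,0,0,0,0,-1],[0.06,0.37,0,0,0,0,-1],[0.08,0.44,0,0,0,0,-1],[0.08,0.465,0.02,0,0,0,-1],[0.08,0.465,0.02,0,0,0,-1],[0.08,0.465,0.02,0,0,0,-1]]'
python3 - <<'E'
from h import *
st();print(rel((.5732,-.052,.142),0,88))
S=cam("scene");T=cam("top")
a=cv2.resize(S["image"][180:320,230:380],None,fx=3,fy=3);b=cv2.resize(T["image"][225:325,250:400],None,fx=2,fy=2)
b=cv2.copyMakeBorder(b,0,a.shape[0]-b.shape[0],0,0,0)
cv2.imwrite("pics/over.png",np.hstack([a,b])[:,:,::-1])
E
```

```text
clock: 9.45
eef_pos: [0.5815, -0.1195, 0.1574]
eef_rot: [3.14, -0.002, 3.106]
contact_force: [0.8, -1.0, -1.6]
grip_width: 0.0231
clock: 10.15
eef_pos: [0.5731, -0.0524, 0.1553]
eef_rot: [-3.141, -0.0, 3.103]
contact_force: [-0.3, -0.4, -1.8]
grip_width: 0.0231
t 10.15 [ 0.5731 -0.0524  0.1553] [-1.7999e+02 -1.0000e-02  1.7782e+02] F [-0.32 -0.42 -1.78] M [ 0.01 -0.02 -0.03] w 0.0231 q [-0.32  0.03 -0.12  1.42 -0.   -0.28]
[[-0.001, 0.003, 0.089], [-0.0, -0.0, -0.001]]
```

View pics/over.png

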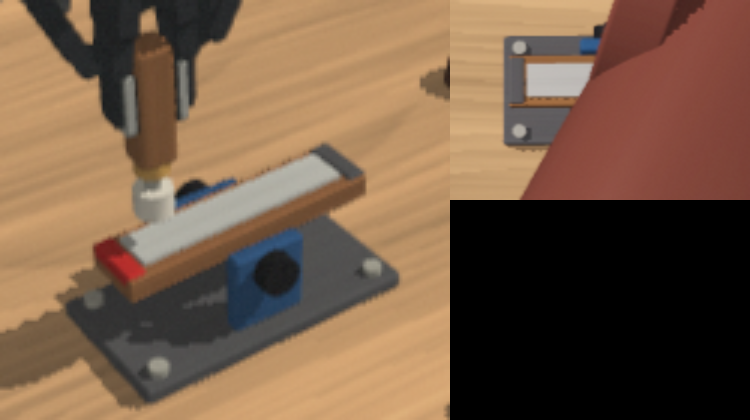

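The felt (crop (155,215)) hangs over the red end of the blank, centred in width. I now come down and feel for contact.

```bash
python3 -m inch '[[0,0.003,0.03,0,0,0,-1],[0,0.003,0.06,0,0,0,-1],[0,0.003,0.09,0,0,0,-1],[0,0.003,0.1,0,0,0,-1],[0,0.003,0.1,0,0,0,-1]]'
python3 -m inch '[[0,0,0.007,0,0,0,-1],[0,0,0.01,0,0,0,-1],[0,0,0.01,0,0,0,-1]]'
python3 -m inch '[[0,0,0.007,0,0,0,-1],[0,0,0.01,0,0,0,-1],[0,0,0.01,0,0,0,-1]]'
```

```text
clock: 10.75
eef_pos: [0.5728, -0.0514, 0.14]
eef_rot: [3.141, -0.001, 3.104]
contact_force: [0.5, 0.6, -1.8]
grip_width: 0.0233
clock: 11.05
eef_pos: [0.5732, -0.0515, 0.1391]
eef_rot: [3.142, 0.0, 3.104]
contact_force: [0.0, -0.6, -1.3]
grip_width: 0.0237
clock: 11.35
eef_pos: [0.573, -0.0515, 0.1374]
eef_rot: [3.141, -0.0, 3.104]
contact_force: [-1.0, -0.2, -0.6]
grip_width: 0.0233
```

```bash
python3 -m inch '[[0,0,0.006,0,0,0,-1],[0,0,0.006,0,0,0,-1],[0,0,0.006,0,0,0,-1]]' | grep -E "pos|force"
python3 -m inch '[[0,0,0.006,0,0,0,-1],[0,0,0.006,0,0,0,-1],[0,0,0.006,0,0,0,-1]]' | grep -E "pos|force"
```

```text
eef_pos: [0.5732, -0.0515, 0.137]
contact_force: [-0.9, 0.5, 1.4]
eef_pos: [0.5732, -0.0515, 0.136]
contact_force: [-0.9, -0.3, 2.9]
```

```bash
python3 -m inch '[[0,0,0.006,0,0,0,-1],[0,0,0.006,0,0,0,-1],[0,0,0.006,0,0,0,-1]]' | grep -E "pos|force"
python3 -m inch '[[0,0,0.002,0,0,0,-1],[0,0,0.002,0,0,0,-1],[0,0,0.002,0,0,0,-1]]' | grep -E "pos|force"
python3 -c "
from h import *
st();print(rel((.5698,.056,.1388)))"
```

```text
eef_pos: [0.5733, -0.0516, 0.1353]
contact_force: [-1.8, 0.7, 6.1]
eef_pos: [0.5733, -0.0516, 0.1351]
contact_force: [-1.7, 0.4, 5.7]
t 12.55 [ 0.5733 -0.0516  0.1351] [-1.7999e+02  4.0000e-02  1.7784e+02] F [-1.67  0.45  5.7 ] M [0.14 0.55 0.05] w 0.0234 q [-0.32  0.03 -0.15  1.39  0.   -0.28]
[[0.05, 0.716, -0.025]]
```

```bash
python3 -m inch '[[0.002,0.03,-0.001,0,0,0,-1],[0.004,0.06,-0.002,0,0,0,-1],[0.007,0.1,-0.003,0,0,0,-1],[0.007,0.1,-0.003,0,0,0,-1]]' | grep -E "pos|force"
```

```text
eef_pos: [0.5734, -0.0368, 0.1359]
contact_force: [0.6, -1.2, 6.3]
```

```bash
python3 -m inch '[[0.003,0.04,-0.001,0,0,0,-1],[0.006,0.08,-0.0025,0,0,0,-1],[0.009,0.12,-0.0035,0,0,0,-1],[0.01,0.15,-0.0045,0,0,0,-1]]' | grep -E "pos|force"
```

```text
eef_pos: [0.5727, -0.0148, 0.1365]
contact_force: [0.8, -4.6, 5.1]
```

```bash
python3 -m inch '[[0.003,0.04,-0.001,0,0,0,-1],[0.006,0.08,-0.002,0,0,0,-1],[0.009,0.12,-0.003,0,0,0,-1],[0.01,0.15,-0.0035,0,0,0,-1]]' | grep -E "pos|force"
```

```text
eef_pos: [0.5721, 0.0078, 0.1371]
contact_force: [-0.4, -3.5, 5.7]
```

```bash
python3 -m inch '[[0.003,0.04,-0.001,0,0,0,-1],[0.006,0.08,-0.0022,0,0,0,-1],[0.009,0.12,-0.0033,0,0,0,-1],[0.01,0.15,-0.004,0,0,0,-1]]' | grep -E "pos|force"
```

```text
eef_pos: [0.5715, 0.0303, 0.1377]
contact_force: [-0.2, -4.3, 6.2]
```

```bash
python3 -m inch '[[0.003,0.04,-0.001,0,0,0,-1],[0.006,0.08,-0.0022,0,0,0,-1],[0.009,0.12,-0.0035,0,0,0,-1],[0.011,0.16,-0.0046,0,0,0,-1],[0.011,0.165,-0.0047,0,0,0,-1],[0.011,0.165,-0.0047,0,0,0,-1],[0.011,0.165,-0.0047,0,0,0,-1]]'
```

```text
clock: 14.85
eef_pos: [0.5708, 0.0553, 0.1384]
eef_rot: [-3.14, 0.002, 3.103]
contact_force: [0.0, -2.9, 6.8]
grip_width: 0.0233
```

```bash
python3 -m inch '[[0,0,-0.03,0,0,0,-1],[0,0,-0.1,0,0,0,-1],[0,0,-0.25,0,0,0,-1],[0,0,-0.36,0,0,0,-1],[0,0,-0.36,0,0,0,-1],[0,0,-0.36,0,0,0,-1]]'
python3 -c "
from h import *
st();print(rel((.4511,.3077,.19),0,87.83))"
```

```text
clock: 15.45
eef_pos: [0.5701, 0.056, 0.1914]
eef_rot: [3.142, 0.0, 3.104]
contact_force: [-0.1, 0.7, -2.2]
grip_width: 0.0228
t 15.45 [0.5701 0.056  0.1914] [1.8000e+02 2.0000e-02 1.7784e+02] F [-0.1   0.74 -2.17] M [ 0.    0.03 -0.01] w 0.0228 q [-0.13  0.02 -0.07  1.49  0.   -0.09]
[[0.856, 1.647, 0.009], [0.0, 0.0001, 0.0]]
```

```bash
python3 -m inch '[[0.04,0.08,0,0,0,0,-1],[0.12,0.24,0,0,0,0,-1],[0.21,0.4,0,0,0,0,-1],[0.29,0.56,0,0,0,0,-1],[0.37,0.71,0,0,0,0,-1],[0.43,0.82,0,0,0,0,-1]]' | grep pos
python3 -m inch '[[0.08,0.16,0,0,0,0,-1],[0.17,0.32,0,0,0,0,-1],[0.25,0.48,0,0,0,0,-1],[0.33,0.64,0,0,0,0,-1],[0.39,0.76,0,0,0,0,-1],[0.425,0.825,0,0,0,0,-1],[0.425,0.825,0,0,0,0,-1],[0.425,0.825,0,0,0,0,-1]]' | grep pos
python3 - <<'E'
from h import *
st();print(rel((.4511,.3077,.068),0,87.83))
S=cam("scene")
cv2.imwrite("pics/ret.png",cv2.resize(S["image"][90:230,310:470],None,fx=4,fy=4)[:,:,::-1])
E
```

```text
eef_pos: [0.5083, 0.1832, 0.1904]
eef_pos: [0.451, 0.307, 0.1911]
t 16.85 [0.451  0.307  0.1911] [-1.7998e+02 -2.0000e-02  1.7785e+02] F [ 0.6   0.04 -1.99] M [-0.   -0.03  0.01] w 0.0232 q [ 0.36 -0.07 -0.15  1.49 -0.    0.4 ]
[[-0.001, 0.005, 0.821], [-0.0001, -0.0001, 0.0001]]
```

View pics/ret.png

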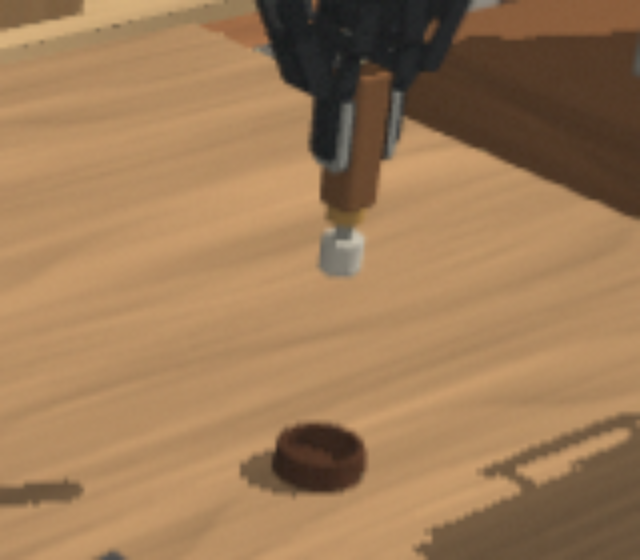

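The buff is still held straight (felt at crop (342,252)), above the dish at crop (320,455), as when it was lifted. I lower it now.

```bash
python3 -m inch '[[0,0.004,0.1,0,0,0,-1],[0,0.004,0.25,0,0,0,-1],[0,0.004,0.4,0,0,0,-1],[0,0.004,0.55,0,0,0,-1],[0,0.004,0.68,0,0,0,-1],[0,0.004,0.75,0,0,0,-1],[0,0.004,0.79,0,0,0,-1],[0,0.004,0.81,0,0,0,-1],[0,0.004,0.813,0,0,0,-1],[0,0.004,0.813,0,0,0,-1]]'
```

```text
clock: 17.9
eef_pos: [0.4517, 0.3081, 0.0704]
eef_rot: [3.141, 0.001, 3.104]
contact_force: [0.7, 0.4, -2.4]
grip_width: 0.0232
```

```bash
python3 -m inch '[[0,0,0.005,0,0,0,-1],[0,0,0.01,0,0,0,-1],[0,0,0.01,0,0,0,-1]]' | grep -E "pos|force"
python3 -m inch '[[0,0,0.004,0,0,0,-1],[0,0,0.004,0,0,0,-1],[0,0,0.004,0,0,0,-1]]'| grep -E "pos|force"
```

```text
eef_pos: [0.4515, 0.3081, 0.0685]
contact_force: [0.5, 0.0, 0.8]
eef_pos: [0.4515, 0.3081, 0.0679]
contact_force: [-0.2, -0.2, 3.5]
```

```bash
python3 -m inch '[[0,0,-0.005,0,0,0,-1],[0,0,-0.005,0,0,0,-0.3],[0,0,-0.005,0,0,0,-0.2],[0,0,-0.005,0,0,0,-0.1],[0,0,-0.005,0,0,0,0.1],[0,0,-0.005,0,0,0,0.4],[0,0,-0.005,0,0,0,0.7],[0,0,-0.005,0,0,0,1],[0,0,-0.005,0,0,0,1],[0,0,-0.005,0,0,0,1]]'
python3 -m inch '[[0,0,-0.05,0,0,0,1],[0,0,-0.15,0,0,0,1],[0,0,-0.3,0,0,0,1],[0,0,-0.5,0,0,0,1],[0,0,-0.7,0,0,0,1],[0,0,-0.9,0,0,0,1],[0,0,-0.9,0,0,0,1],[0,0,-0.9,0,0,0,1]]'
python3 - <<'E'
from h import *
S=cam("scene");T=cam("top")
a=cv2.resize(S["image"][150:220,355:430],None,fx=5,fy=5,interpolation=cv2.INTER_CUBIC)
b=cv2.resize(S["image"][130:350,300:520],(350,350))
cv2.imwrite("pics/end.png",np.hstack([a,b])[:,:,::-1]);st()
E
```

```text
clock: 19.5
eef_pos: [0.4512, 0.3079, 0.0682]
eef_rot: [3.142, 0.0, 3.104]
contact_force: [-0.1, 1.0, 0.3]
grip_width: 0.0853
clock: 20.3
eef_pos: [0.4518, 0.3082, 0.205]
eef_rot: [3.14, 0.002, 3.104]
contact_force: [0.5, -0.1, 0.1]
grip_width: 0.0852
t 20.40 [0.4509 0.3078 0.2029] [-1.7999e+02 -3.0000e-02  1.7783e+02] F [ 0.4  -0.03 -1.02] M [0.02 0.04 0.02] w 0.0854 q [ 0.36 -0.06 -0.12  1.51  0.    0.4 ]
```

View pics/end.png

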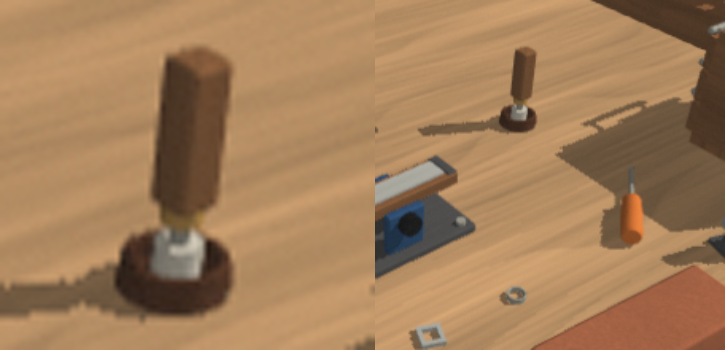

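The buff stands upright in its dish just as at the start (handle crop (192,130), dish (175,275)). The rings and the screwdriver are in place and the jaws are clear, so I hand in.

```bash
python3 -c "
from station import robot
print(robot.hand_in())"
```

```text
the job is handed in; nothing more can be done
None
```

The job is done and handed in at about 20.4 s of the 61 s allowed; the hand-in gives no verdict.

- **Rouge:** I gripped the buff from its dish and pressed the felt on the red cake at about 8 N. I kept clear of the green tin.
- **Stroke:** I set the felt down about 53 mm from the blank's middle at the red end. One unbroken sweep took it to about 53 mm at the dark end, where I lifted off. Net force readings were 7 to 9 N throughout, with about 1 N of sensor noise.
- **Return:** I set the buff back in the dish where I had picked it up, released it and raised the open gripper clear.

**Last checks:** the final scene picture shows the buff upright in the dish, and the rings and screwdriver look unmoved. I judged that by eye and did not measure it.

**Failed or disagreeing checks:**
- One dish measurement failed because the colour mask found nothing. I used the gripped position as the return point instead.
- The tilt estimates disagreed somewhat: 1.2–1.4° from the cameras and 1.4–2° from feel at the red end. I corrected for this by force during the sweep.

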